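# Lock the probe into its calibration cup

### The arm

A 7-joint arm with a two-finger parallel gripper is mounted at the origin on the work surface; the furniture and walls round the work are solid. World frame = base frame: x ahead of the robot, y to its left, z up, the work surface at z = 0. Lengths are in m, angles in rad, forces in N, time in s.
With the tool pointing down it reaches from about 0.425 to 0.825 m from the base axis. Payload 3.6 kg.
Tool frame: the origin (TCP) lies at the very end of the fingers, on their centre line; the grasp point (between the pads) lies 19 mm behind it (env.grip_depth is the distance from the TCP to the grasp point, in m); z points along the fingers, y is the line along which they close (so a half turn about z gives the same grasp; the last joint's range is limited). The gripper opens to 85 mm and grips with 20 to 120 N. Pads are 22 mm wide; open, the fingers measure 114 mm over their backs; the gripper's body (76 mm by 85 mm) begins 54 mm behind the grasp point. The pads swing forward as they close: fully open they stand 13 mm farther back than shut.
Start: joints at [1.188, 0.615, -0.013, 1.423, 0.008, 1.103, -0.04], TCP at [0.226, -0.609, 0.206] pointing down, gripper open.
Joint ranges: [-3.12, 3.12], [-0.3, 2.06], [-1.34, 1.32], [0.26, 2.42], [-1.36, 4.5], [0.01, 1.98], [-2.84, 2.84]. Speed limits (rad/s): [2.79, 2.79, 3.14, 3.14, 3.14, 3.14, 3.14].

### API

Orientations are given as a unit quaternion [w, x, y, z].
In Python, from plant import env gives the robot as it stands.
- The arm moves only by the tool drive_tool, never from a script. Its argument "plan" is a list of rows, each an object of numbers: "dx", "dy", "dz": the shift along the world's x, y, z in cm; "wx", "wy", "wz": the turn, a rotation vector about the world's x, y, z in rad; "grip": the finger opening in cm, from 0 to 8.54. A call has exactly 10 rows; each row is the pose to reach, as a shift and turn from the pose commanded when the call began; what a row does not reach only later rows make up. A row lasts 1/8 s, in which the tool goes at most 62.5 mm and 10.7 degrees, less where a joint would pass 70% of its speed; a pose out of reach is approached as far as the arm can. A call with a gripper value outside its range is refused whole. The fingers move at their own pace and stop on an object; "force" is the grip in N (left out, the last holds). Time passes only in rows, so rows that repeat a pose let the fingers close, or fill a call up. It gives the time, the measured TCP pose, the force, the opening and the grip force at its end, in the units of the state.
- env.get_obs(): the state, without advancing time (a new reading comes with each control period).
- env.camera(name): name is "scene" or "top" or "wrist"; returns the picture (384x512x3 uint8, red, green, blue); there is no depth.
- env.camera_model(name): a dict with "fx", "fy", "cx", "cy" (pixels), "extrinsics" (4x4, takes a point from camera to world coordinates); the wrist camera has in their place "tool_from_camera" (4x4, takes a point from camera to tool coordinates, whose origin is the TCP and whose axes are the flange's). Camera axes: x right, y down, z forward; pixel columns grow to the right and rows downward; lengths in m; the calibration is good to about 2 mm. The wrist camera is an equidistant fisheye: a pixel r from the principal point sees the ray r / f radians off the axis. A picture is of the moment at which its call begins: read the wrist's pose just before it. camera_model takes no time and is no camera call.
- env.sign_off(): hands the job in; it is judged then, once.
The state is a dict: "time": time; "joint_pos": joint angles; "dq": joint speeds; "tau": joint torques, N m; "tcp_pos": TCP position; "orientation": TCP orientation; "ft_force": force on the tool from outside, world axes, zero at the start; "torque": the same for the moment, N m; "grip_width": opening from 0.0 (shut) to 1.0 (fully open); "grip_force": force on a finger pad.
Only numpy, scipy, OpenCV 4.12 (cv2) and the standard library are available. Lean on these libraries where they do the work, as an engineer would, in place of code of your own. Each camera call takes 0.05 s, during which the arm holds its last target. There are 200 camera calls.

### The job

One of the two calibration cups on the desk holds a probe head. Turn that cup's lock ring clockwise (seen from above) by its orange knob until the white line on the ring's arm stands over the middle of the green block, not short of it or past it, and leave it there. Leave the probe head seated in its cup, the ring of the empty cup as it is, and the other things on the desk undisturbed.

Things in the scene. Friction and masses are not known exactly. Their poses are not given: they have to be found in the camera images.
- cup_loaded: the calibration cup that holds the probe head: round cup, fixed to the desk. Origin: centre of its underside, z up, on its lock ring's axis. Dark steel base disc 156 mm across, 16 mm thick; steel collet in the middle, 58 mm across, 37 mm bore, top at z = 53 mm; round it a black captive lock ring, 104 mm across, z = 31 to 47 mm, with a black arm (white line on top)
- ring_loaded (a joint): angle of the lock ring of the loaded cup: 0 = fully open (arm over the red line), grows clockwise seen from above, 1.3 = arm centred over the green block, end stop at 1.75. Stiff (about 0.22 N m), stays where it is left. Arm direction in the cup's frame, anticlockwise from its x axis: 3.840 rad minus this value.
- ring_loaded_knob (a point): centre of the top face (z = 81 mm) of the loaded cup's orange knob: upright, 17 mm across, from z = 49 to 81 mm, 82 mm from the ring's axis, on the ring's radial arm. The arm is 18 mm wide, ends 90 mm from the axis, top at z = 44 mm, white line along its top
- cup_loaded_mark (a point): centre of the top face of the loaded cup's green block (16 mm square, top at z = 31 mm), which stands on the base disc 67 mm from the axis, just below the arm's sweep, and marks 'locked'; a red line on the disc marks fully open
- probe: dark grey probe head, 33 mm across, 46 mm tall, loose, standing upright in the loaded cup's bore; origin at the centre of its underside, 30 mm above the desk; its top is 76 mm above the desk
- cup_empty: the other cup, of the same make, with an empty bore; origin and sizes as cup_loaded
- ring_empty (a joint): angle of the lock ring of the empty cup: 0 = fully open (arm over the red line), grows clockwise seen from above, 1.3 = arm centred over the green block, end stop at 1.75. Stiff (about 0.22 N m), stays where it is left. Arm direction in the cup's frame, anticlockwise from its x axis: 3.840 rad minus this value.
- ring_empty_knob (a point): centre of the top face (z = 81 mm) of the empty cup's orange knob: upright, 17 mm across, from z = 49 to 81 mm, 82 mm from the ring's axis, on the ring's radial arm. The arm is 18 mm wide, ends 90 mm from the axis, top at z = 44 mm, white line along its top
- monitor: the desk's computer monitor, fixed, between the two cups, seen edge-on: a thin screen 380 mm long, along the x direction, from 0.15 to 0.47 m above the desk, its near edge 0.19 m nearer the robot than this origin and its plane about 40 mm to the right of it; stem and 150 mm foot below; origin at the centre of the foot's underside. A lead droops from its left face. Bring the arm round its near edge
- cradle_charger: black multi-slot charger, fixed, at the right of the desk: a box 374 mm long (x), 219 mm wide (y), top 75 mm above the desk; origin at the centre of its underside
- meter: pocket multimeter with a dial, 128 x 66 x 38 mm, bystander; origin at the centre of its underside
- module_a: black hand-held radio module with a display, 115 x 65 x 41 mm, bystander; origin at the centre of its underside
- module_b: black hand-held radio module, 115 x 65 x 25 mm, bystander; origin at the centre of its underside
- tape: black roll of tape lying flat, 62 mm across, 19 mm tall, bystander; origin at the centre of its underside
Mind the look-alikes: they are no part of the job. There is more than one size of the probe; the job needs the smaller.

How it is judged:
By the outcome, as a careful person would: the job done as asked, in the order asked, and still so for the second after the job is handed in, with the robot touching nothing.
It also fails if it takes over 43 s, if anything falls off the work surface, if the arm or the gripper's body presses on something with over 40 N, if the wrist force passes 120 N, or if a joint passes its speed limit or range.

## Working session

There is one attempt and no reset: what is moved stays moved. The work goes in short steps, Python scripts to look and compute and a tool call to move; the robot and the scene stay as the last step left them, time stands still between calls to the robot, and variables do not carry over. Pictures are saved under pics/ and viewed, at most 10 in all, crops included, and the job is handed in when it is done.

Besides the shell and the picture viewer there is one more tool, called after ">>>" as name(argument=value, ...), one argument or row to a line, values as JSON. drive_tool: Moves the arm, as the interface text tells. Its arguments: {"type":"object","properties":{"plan":{"type":"array","items":{"type":"object","properties":{"dx":{"type":"number"},"dy":{"type":"number"},"dz":{"type":"number"},"wx":{"type":"number"},"wy":{"type":"number"},"wz":{"type":"number"},"grip":{"type":"number"}}}},"force":{"type":"number"}},"required":["plan"]}

```bash
mkdir -p pics; python3 - <<'E'
from plant import env
import cv2,json,numpy as np
o=env.get_obs();print(o['time'],o['tcp_pos'],o['orientation'],o['joint_pos'])
ims=[]
for n in ['scene','top','wrist']:
    im=env.camera(n);cv2.imwrite(f'pics/{n}0.png',im[...,::-1])
    m=env.camera_model(n);print(n,{k:np.round(v,4).tolist() for k,v in m.items()})
E
```

```text
0.0 [ 0.22614667 -0.60850587  0.20472449] [-1.26079506e-03  9.84206676e-01  1.77018541e-01 -2.57111467e-04] [ 1.18847933  0.61592919 -0.01262634  1.42492071  0.0081319   1.10336697
 -0.0403933 ]
scene {'fx': 493.3916, 'fy': 493.3916, 'cx': 251.6935, 'cy': 188.1511, 'extrinsics': [[-0.2649, -0.7067, 0.6561, -0.4117], [-0.9642, 0.1881, -0.1867, 0.2644], [0.0085, -0.6821, -0.7312, 1.1149], [0.0, 0.0, 0.0, 1.0]]}
top {'fx': 359.432, 'fy': 359.432, 'cx': 259.388, 'cy': 191.2554, 'extrinsics': [[0.003, -0.9934, 0.1149, 0.3804], [-1.0, -0.0019, 0.0095, -0.0035], [-0.0092, -0.1149, -0.9933, 0.9634], [0.0, 0.0, 0.0, 1.0]]}
wrist {'fx': 297.3186, 'fy': 297.3186, 'cx': 258.6042, 'cy': 187.5389, 'tool_from_camera': [[-0.0002, -0.9599, -0.2802, 0.0713], [1.0, -0.0005, 0.0008, -0.0003], [-0.0009, -0.2802, 0.9599, -0.1675], [0.0, 0.0, 0.0, 1.0]]}
```

View pics/scene0.png

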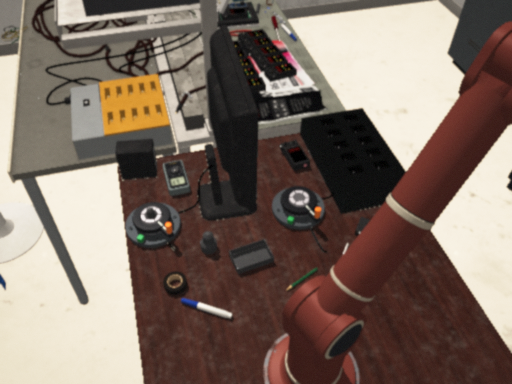

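View pics/top0.png

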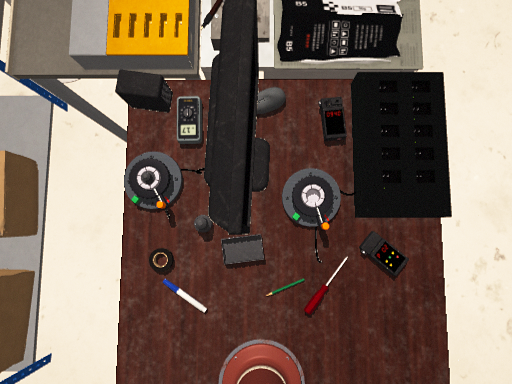

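The loaded cup looks like the left one (top view, around 150,180), with its orange knob at (160,204) and green block at (135,199). The right cup has an empty bore. I'll measure with colour masks and zoom in to check.

```bash
cat > h.py <<'E'
import numpy as np,cv2
from plant import env
def ray(n,u,v):
    m=env.camera_model(n);E=np.array(m['extrinsics'])
    return E[:3,3],E[:3,:3]@np.array([(u-m['cx'])/m['fx'],(v-m['cy'])/m['fy'],1])
def onz(n,u,v,z):
    o,d=ray(n,u,v);return o+d*(z-o[2])/d[2]
def proj(n,p):
    m=env.camera_model(n);E=np.array(m['extrinsics']);q=E[:3,:3].T@(np.array(p)-E[:3,3])
    return np.array([m['cx']+m['fx']*q[0]/q[2],m['cy']+m['fy']*q[1]/q[2]])
def blobs(im,lo,hi,box,amin=8):
    u0,v0,u1,v1=box;h=cv2.cvtColor(im[v0:v1,u0:u1],cv2.COLOR_RGB2HSV)
    k,_,s,c=cv2.connectedComponentsWithStats(cv2.inRange(h,lo,hi))
    return [(c[i]+[u0,v0],s[i]) for i in range(1,k) if s[i,4]>=amin]
OR=((8,170,150),(22,255,255));GR=((50,120,80),(80,255,255))
E
python3 - <<'E'
from h import *
for n,box in [('top',(110,140,350,260)),('scene',(110,170,340,270))]:
    im=cv2.imread(f'pics/{n}0.png')[...,::-1].copy()
    for nm,c,z in (('or',OR,.078),('gr',GR,.031)):
        for p,s in blobs(im,*c,box): print(n,nm,p.round(1),s.tolist(),onz(n,*p,z).round(4))
a=cv2.imread('pics/top0.png')
L=cv2.resize(a[145:215,118:188],(400,400),interpolation=cv2.INTER_CUBIC);R=cv2.resize(a[160:230,277:347],(400,400),interpolation=cv2.INTER_CUBIC)
cv2.imwrite('pics/z.png',np.hstack([L,R]))
E
```

```text
top or [159.9 204. ] [46, 61, 10, 7, 42] [0.4504 0.2513 0.078 ]
top or [325.  225.6] [211, 82, 8, 8, 47] [ 0.3984 -0.156   0.078 ]
top gr [134.6 198.8] [21, 56, 8, 7, 37] [0.4678 0.3316 0.031 ]
top gr [295.6 216.1] [182, 73, 8, 8, 41] [ 0.4238 -0.0885  0.031 ]
scene or [317.3 210.6] [205, 37, 6, 10, 44] [ 0.3903 -0.1528  0.078 ]
scene or [168.1 225.4] [55, 52, 7, 10, 45] [0.4447 0.2523 0.078 ]
scene gr [290.3 218.8] [178, 46, 6, 7, 37] [ 0.4178 -0.0869  0.031 ]
scene gr [140.2 237.1] [27, 64, 7, 7, 36] [0.4624 0.3318 0.031 ]
```

View pics/z.png

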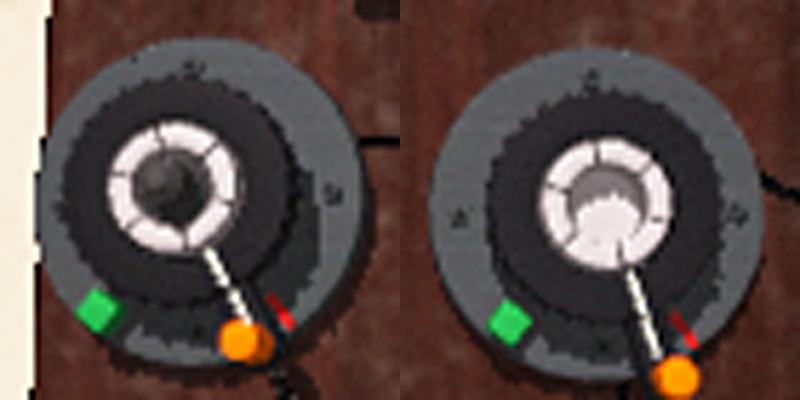

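```bash
python3 - <<'E'
from h import *
im={n:cv2.imread(f'pics/{n}0.png')[...,::-1].copy() for n in('top','scene')}
# collet ring: white pixels
for n,box in (('top',(130,160,166,198)),('scene',(138,198,172,232))):
    u0,v0,u1,v1=box;g=im[n][v0:v1,u0:u1].min(2)
    k,l,s,c=cv2.connectedComponentsWithStats((g>150).astype('uint8'));
    i=1+s[1:,4].argmax();ct=np.argwhere(l==i)[:,::-1]
    e=cv2.fitEllipse(cv2.convexHull(ct.astype(np.int32)));p=np.array(e[0])+[u0,v0]
    print(n,'collet',p,e[1],s[i].tolist(),onz(n,*p,.053))
for nm,a,b,zs in (('knob',(159.9,204),(168.1,225.4),0),('green',(134.6,198.8),(140.2,237.1),0)):
    o1,d1=ray('top',*a);o2,d2=ray('scene',*b)
    t=np.linalg.lstsq(np.c_[d1,-d2],o2-o1,rcond=None)[0];print(nm,o1+t[0]*d1,o2+t[1]*d2)
for z in(.15,.3,.47): print('mon near',z,onz('top',240,232,z).round(3),onz('top',210,228,z).round(3))
E
```

```text
top collet [147.71651077 177.28432083] (21.037443161010742, 22.14841651916504) [7, 7, 22, 22, 200] [0.52127243 0.29220373 0.053     ]
scene collet [150.57934761 214.35520172] (15.43789291381836, 20.4737548828125) [3, 9, 20, 16, 144] [0.51723023 0.29328821 0.053     ]
knob [0.45111706 0.25324373 0.07099877] [0.45072939 0.25227673 0.07068983]
green [0.46832063 0.33368073 0.0250058 ] [0.46775491 0.33232322 0.02446502]
mon near 0.15 [0.382 0.048 0.15 ] [0.391 0.115 0.15 ]
mon near 0.3 [0.382 0.038 0.3  ] [0.389 0.093 0.3  ]
mon near 0.47 [0.381 0.027 0.47 ] [0.387 0.069 0.47 ]
```

The left cup is the loaded one: in the zoom a dark probe fills its bore, while the right bore is empty. It has about 1.18 rad left to turn. The monitor's near edge is at about x = 0.385, y = 0.04, so I'll pull in and swing round it.

>>> drive_tool(
  plan=[
    {"dx": 0.7,"dy": 5.6,"dz": 2,"wz": 0.1},
    {"dx": 1.4,"dy": 11.3,"dz": 4,"wz": 0.2},
    {"dx": 2.1,"dy": 17,"dz": 5,"wz": 0.3},
    {"dx": 2.8,"dy": 22.6,"dz": 6,"wz": 0.4},
    {"dx": 3.5,"dy": 28.3,"dz": 7,"wz": 0.5},
    {"dx": 4.2,"dy": 34,"dz": 7.5,"wz": 0.6},
    {"dx": 5,"dy": 39.5,"dz": 7.5,"wz": 0.7},
    {"dx": 5.7,"dy": 45,"dz": 7.5,"wz": 0.8},
    {"dx": 6.4,"dy": 50.5,"dz": 7.5,"wz": 0.88},
    {"dx": 6.4,"dy": 50.5,"dz": 7.5,"wz": 0.88},
  ],
)

```text
validation failed for argument at $.pl...
```

>>> drive_tool(
  plan=[
    {"dx": 0.7,"dy": 5.6,"dz": 2,"wx": 0,"wy": 0,"wz": 0.1,"grip": 5},
    {"dx": 1.4,"dy": 11.3,"dz": 4,"wx": 0,"wy": 0,"wz": 0.2,"grip": 5},
    {"dx": 2.1,"dy": 17,"dz": 5,"wx": 0,"wy": 0,"wz": 0.3,"grip": 5},
    {"dx": 2.8,"dy": 22.6,"dz": 6,"wx": 0,"wy": 0,"wz": 0.4,"grip": 5},
    {"dx": 3.5,"dy": 28.3,"dz": 7,"wx": 0,"wy": 0,"wz": 0.5,"grip": 5},
    {"dx": 4.2,"dy": 34,"dz": 7.5,"wx": 0,"wy": 0,"wz": 0.6,"grip": 5},
    {"dx": 5,"dy": 39.5,"dz": 7.5,"wx": 0,"wy": 0,"wz": 0.7,"grip": 5},
    {"dx": 5.7,"dy": 45,"dz": 7.5,"wx": 0,"wy": 0,"wz": 0.8,"grip": 5},
    {"dx": 6.4,"dy": 50.5,"dz": 7.5,"wx": 0,"wy": 0,"wz": 0.88,"grip": 5},
    {"dx": 6.4,"dy": 50.5,"dz": 7.5,"wx": 0,"wy": 0,"wz": 0.88,"grip": 5},
  ],
)

```text
time: 1.4
tcp_pos: [0.2903, -0.1009, 0.2811]
orientation: [0.0, 0.813, 0.583, -0.0]
ft_force: [-0.3, -1.0, 0.7]
grip_width: 0.588
grip_force: 0.0
```

>>> drive_tool(
  plan=[
    {"dx": 0,"dy": 5,"dz": 0,"wx": 0,"wy": 0,"wz": 0.15,"grip": 5},
    {"dx": 0,"dy": 10,"dz": 0,"wx": 0,"wy": 0,"wz": 0.3,"grip": 5},
    {"dx": 0,"dy": 15,"dz": 0,"wx": 0,"wy": 0,"wz": 0.48,"grip": 5},
    {"dx": 0,"dy": 20,"dz": 0,"wx": 0,"wy": 0,"wz": 0.66,"grip": 5},
    {"dx": 0,"dy": 25,"dz": 0,"wx": 0,"wy": 0,"wz": 0.84,"grip": 5},
    {"dx": 0,"dy": 30,"dz": 0,"wx": 0,"wy": 0,"wz": 1.02,"grip": 5},
    {"dx": 2,"dy": 34,"dz": 0,"wx": 0,"wy": 0,"wz": 1.2,"grip": 5},
    {"dx": 5,"dy": 36,"dz": -1,"wx": 0,"wy": 0,"wz": 1.38,"grip": 5},
    {"dx": 8,"dy": 37,"dz": -2,"wx": 0,"wy": 0,"wz": 1.56,"grip": 5},
    {"dx": 11,"dy": 37,"dz": -3,"wx": 0,"wy": 0,"wz": 1.74,"grip": 5},
  ],
)

```text
time: 2.65
tcp_pos: [0.4021, 0.2658, 0.2499]
orientation: [-0.0, 0.08, 0.997, -0.0]
ft_force: [-0.1, 0.4, 0.3]
grip_width: 0.586
grip_force: 0.0
```

```bash
python3 - <<'E'
from h import *
import time
o=env.get_obs();print(o['time'],o['tcp_pos'],o['orientation'],o['joint_pos'].round(2),o['dq'].round(2))
im=env.camera('wrist');cv2.imwrite('pics/w1.png',im[...,::-1])
np.savez('w1.npz',p=o['tcp_pos'],q=o['orientation'])
E
```

```text
2.65 [0.40207688 0.26578794 0.24990991] [-3.96837816e-04  8.01052212e-02  9.96786333e-01 -3.98608653e-05] [ 0.08  0.48 -1.06  1.81  0.46  1.13  0.28] [ 0.13  0.56 -0.17 -0.33  0.55  0.18  1.27]
```

View pics/w1.png

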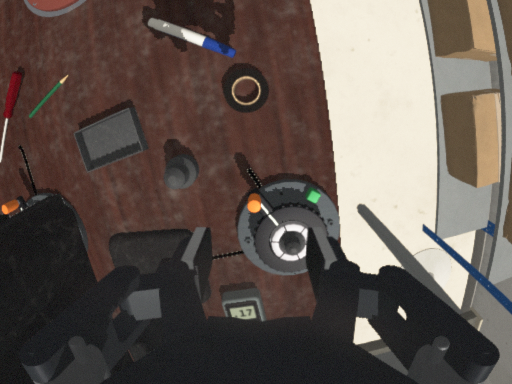

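The wrist view shows the loaded cup with its knob at (254,204), green block at (313,197) and collet at (291,241). I'll measure again now that the arm is still.

```bash
cat >> h.py <<'E'
from scipy.spatial.transform import Rotation as Ro
def wray(uv,p,q):
    m=env.camera_model('wrist');T=np.array(m['tool_from_camera'])
    x=(uv[0]-m['cx'])/m['fx'];y=(uv[1]-m['cy'])/m['fy'];r=np.hypot(x,y)
    d=np.array([x/r*np.sin(r),y/r*np.sin(r),np.cos(r)])
    R=Ro.from_quat(np.roll(q,-1)).as_matrix()
    return R@T[:3,3]+p,R@T[:3,:3]@d
def wz(uv,p,q,z):
    o,d=wray(uv,p,q);return (o+d*(z-o[2])/d[2])[:2]
def measure(tag,box=(225,170,350,285)):
    for _ in range(3): im=env.camera('wrist')
    o=env.get_obs();p,q=o['tcp_pos'],o['orientation'];im=env.camera('wrist')
    cv2.imwrite(f'pics/{tag}.png',im[...,::-1]);print(o['time'],p,q,o['dq'].round(3).max())
    for nm,c,z in(('or',OR,.078),('gr',GR,.0305),('red',((0,150,90),(6,255,255)),.016),('white',((0,0,165),(180,50,255)),.05)):
        for b,s in blobs(im,*c,box,6): print(nm,b.round(1),s.tolist(),wz(b,p,q,z).round(4))
    return im,p,q
E
python3 - <<'E'
from h import *
im,p,q=measure('w2')
cv2.imwrite('pics/w2z.png',cv2.resize(im[165:285,225:345,::-1],(600,600),interpolation=cv2.INTER_CUBIC))
E
```

```text
2.85 [0.40080101 0.26480478 0.2499956 ] [-1.20917085e-03  8.46375827e-02  9.96411006e-01 -3.52269402e-04] 0.014
or [254.2 206. ] [24, 30, 13, 14, 104] [0.4501 0.2508]
gr [313.8 195.4] [82, 18, 15, 16, 136] [0.4655 0.3309]
white [344.4 208. ] [111, 0, 14, 91, 860] [0.484  0.3682]
white [265.9 209.8] [38, 35, 7, 10, 30] [0.4678 0.2629]
white [274.6 220.7] [45, 46, 10, 11, 38] [0.485  0.2719]
white [288.7 242.2] [48, 55, 35, 36, 486] [0.5204 0.2863]
```

View pics/w2z.png

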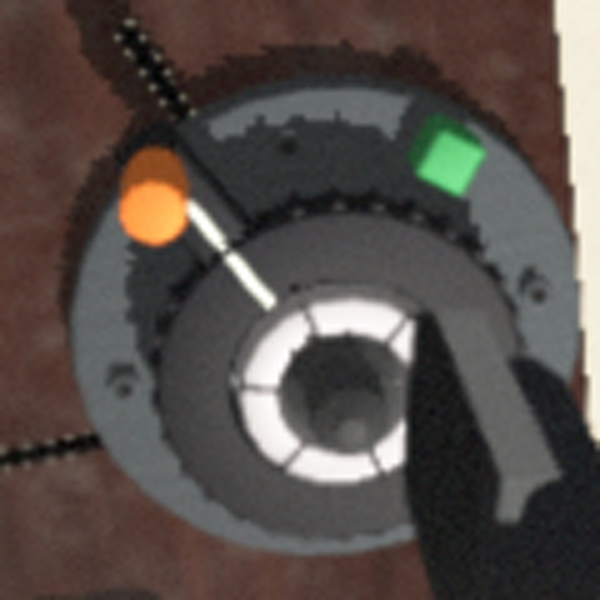

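>>> drive_tool(
  plan=[
    {"dx": 1.5,"dy": -0.4,"dz": -2,"wx": 0,"wy": 0,"wz": 0.15,"grip": 5},
    {"dx": 3,"dy": -0.8,"dz": -4,"wx": 0,"wy": 0,"wz": 0.3,"grip": 5},
    {"dx": 4,"dy": -1.1,"dz": -6,"wx": 0,"wy": 0,"wz": 0.45,"grip": 5},
    {"dx": 4.9,"dy": -1.3,"dz": -8,"wx": 0,"wy": 0,"wz": 0.6,"grip": 5},
    {"dx": 4.9,"dy": -1.3,"dz": -11,"wx": 0,"wy": 0,"wz": 0.69,"grip": 5},
    {"dx": 4.9,"dy": -1.3,"dz": -13,"wx": 0,"wy": 0,"wz": 0.69,"grip": 5},
    {"dx": 4.9,"dy": -1.3,"dz": -15,"wx": 0,"wy": 0,"wz": 0.69,"grip": 5},
    {"dx": 4.9,"dy": -1.3,"dz": -17,"wx": 0,"wy": 0,"wz": 0.69,"grip": 5},
    {"dx": 4.9,"dy": -1.3,"dz": -18.5,"wx": 0,"wy": 0,"wz": 0.69,"grip": 5},
    {"dx": 4.9,"dy": -1.3,"dz": -19.3,"wx": 0,"wy": 0,"wz": 0.69,"grip": 5},
  ],
)

```text
time: 4.15
tcp_pos: [0.4492, 0.2526, 0.057]
orientation: [-0.0, -0.259, 0.966, -0.0]
ft_force: [0.3, -0.4, 0.7]
grip_width: 0.581
grip_force: 0.0
```

>>> drive_tool(
  plan=[
    {"dx": 0,"dy": 0,"dz": 0,"wx": 0,"wy": 0,"wz": 0,"grip": 4},
    {"dx": 0,"dy": 0,"dz": 0,"wx": 0,"wy": 0,"wz": 0,"grip": 3.2},
    {"dx": 0,"dy": 0,"dz": 0,"wx": 0,"wy": 0,"wz": 0,"grip": 2.6},
    {"dx": 0,"dy": 0,"dz": 0,"wx": 0,"wy": 0,"wz": 0,"grip": 2.2},
    {"dx": 0,"dy": 0,"dz": 0,"wx": 0,"wy": 0,"wz": 0,"grip": 1.8},
    {"dx": 0,"dy": 0,"dz": 0,"wx": 0,"wy": 0,"wz": 0,"grip": 1.4},
    {"dx": 0,"dy": 0,"dz": 0,"wx": 0,"wy": 0,"wz": 0,"grip": 1.4},
    {"dx": 0,"dy": 0,"dz": 0,"wx": 0,"wy": 0,"wz": 0,"grip": 1.4},
    {"dx": 0,"dy": 0,"dz": 0,"wx": 0,"wy": 0,"wz": 0,"grip": 1.4},
    {"dx": 0,"dy": 0,"dz": 0,"wx": 0,"wy": 0,"wz": 0,"grip": 1.4},
  ],
  force=25,
)

```text
time: 5.4
tcp_pos: [0.4494, 0.2528, 0.0579]
orientation: [-0.0, -0.259, 0.966, -0.0]
ft_force: [0.5, -0.8, -0.2]
grip_width: 0.166
grip_force: 0.0
```

```bash
python3 - <<'E'
from h import *
im,p,q=measure('w3',(150,150,400,330))
o=env.get_obs();print(o['joint_pos'].round(2),o['grip_width']*85.4,o['grip_force'],o['ft_force'].round(1))
E
```

```text
5.55 [0.44942472 0.25272648 0.05788498] [-2.79622524e-05 -2.59144370e-01  9.65838595e-01 -5.62432707e-05] 0.001
or [258.9 235.5] [97, 75, 25, 27, 282] [0.4486 0.2526]
gr [329.2 263. ] [170, 104, 21, 18, 219] [0.4623 0.3231]
red [241.7 215.7] [90, 60, 4, 15, 43] [0.4664 0.2479]
white [386.1 256.2] [212, 66, 38, 68, 1315] [0.4307 0.3482]
white [255.6 253.8] [104, 103, 5, 3, 12] [0.4731 0.2642]
white [281.1 258.9] [130, 107, 4, 5, 14] [0.468  0.2812]
white [256.  269.9] [104, 109, 5, 23, 114] [0.4841 0.2708]
white [251.3 295.6] [88, 140, 27, 15, 223] [0.5052 0.279 ]
white [272.6 300. ] [115, 142, 16, 19, 148] [0.5011 0.2946]
white [360.9 307.5] [205, 151, 14, 14, 105] [0.4766 0.3608]
[ 0.05  0.83 -0.99  1.95  0.91  0.9   0.66] 14.178849763705143 0.0 [-0.4 -0.7  0.2]
```

View pics/w3.png

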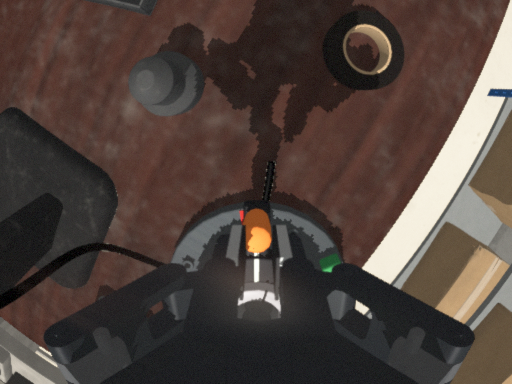

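The knob (258,235) is between the fingers, but there's no grip force yet, so I'll close further.

>>> drive_tool(
  plan=[
    {"dx": 0,"dy": 0,"dz": 0,"wx": 0,"wy": 0,"wz": 0,"grip": 1.0},
    {"dx": 0,"dy": 0,"dz": 0,"wx": 0,"wy": 0,"wz": 0,"grip": 0.6},
    {"dx": 0,"dy": 0,"dz": 0,"wx": 0,"wy": 0,"wz": 0,"grip": 0.3},
    {"dx": 0,"dy": 0,"dz": 0,"wx": 0,"wy": 0,"wz": 0,"grip": 0},
    {"dx": 0,"dy": 0,"dz": 0,"wx": 0,"wy": 0,"wz": 0,"grip": 0},
    {"dx": 0,"dy": 0,"dz": 0,"wx": 0,"wy": 0,"wz": 0,"grip": 0},
    {"dx": 0,"dy": 0,"dz": 0,"wx": 0,"wy": 0,"wz": 0,"grip": 0},
    {"dx": 0,"dy": 0,"dz": 0,"wx": 0,"wy": 0,"wz": 0,"grip": 0},
    {"dx": 0,"dy": 0,"dz": 0,"wx": 0,"wy": 0,"wz": 0,"grip": 0},
    {"dx": 0,"dy": 0,"dz": 0,"wx": 0,"wy": 0,"wz": 0,"grip": 0},
  ],
  force=25,
)

```text
time: 6.85
tcp_pos: [0.4494, 0.2527, 0.0579]
orientation: [0.0, -0.259, 0.966, -0.0]
ft_force: [-0.1, 0.2, -0.7]
grip_width: 0.0
grip_force: 0.0
```

```bash
python3 - <<'E'
from h import *
im,p,q=measure('w4',(200,180,340,330))
s=env.camera('scene');t=env.camera('top')
cv2.imwrite('pics/t4.png',np.hstack([cv2.resize(a[...,::-1],(400,400),interpolation=cv2.INTER_CUBIC) for a in(im[170:330,180:340],s[180:280,110:210])]))
cv2.imwrite('pics/s4.png',s[...,::-1])
E
```

```text
7.0 [0.44941106 0.25273819 0.0578768 ] [-4.14127057e-05 -2.59114835e-01  9.65846519e-01 -4.01029860e-05] 0.002
gr [331.1 260.2] [120, 75, 20, 12, 135] [0.4595 0.323 ]
red [241.7 215.9] [40, 30, 4, 15, 41] [0.4665 0.2479]
white [264.1 259.8] [63, 78, 4, 6, 16] [0.4743 0.2715]
white [339. 306.] [139, 123, 1, 7, 7] [0.4829 0.3431]
```

View pics/t4.png

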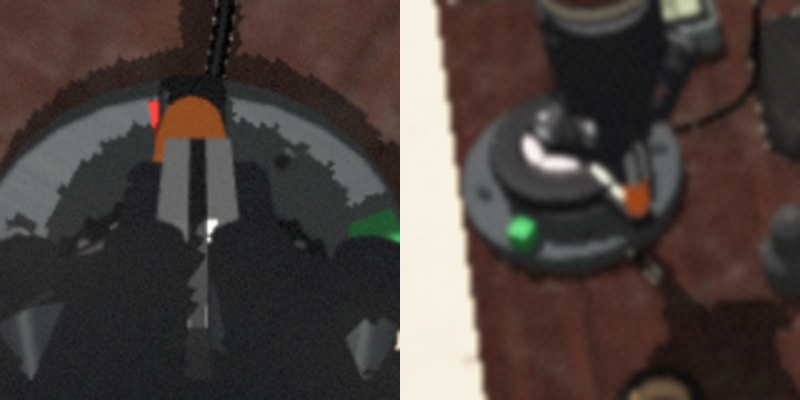

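```bash
python3 - <<'E'
from h import *
s=cv2.imread('pics/s4.png');p=np.array([.4494,.2527,.0579])
def c(q): return (((proj('scene',q)-[140,190])+.5)*10).round().astype(int)
Z=cv2.resize(s[190:245,140:200],(600,550),interpolation=cv2.INTER_CUBIC)
for dz,col in((0,(255,0,255)),(.023,(255,255,0)),(.03,(0,255,0))): cv2.circle(Z,tuple(map(int,c(p+[0,0,dz]))),4,col,-1)
cv2.imwrite('pics/s4z.png',Z);print(c(p),c(p+[0,0,.03]))
o=env.get_obs();print(o['grip_width'],env.grip_depth)
E
```

```text
[291 393] [278 323]
0.0007490520350375852 0.0187
```

View pics/s4z.png

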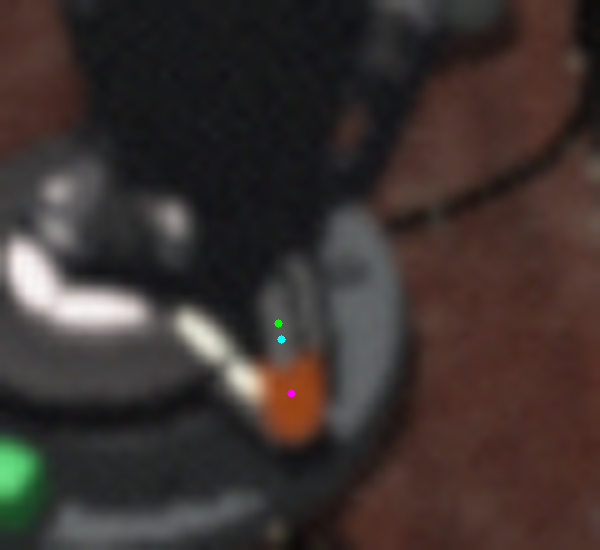

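The fingers closed just over the knob top, hiding its top face, so the real fingertips sit higher than the stated TCP. I'll open, go lower and close again.

>>> drive_tool(
  plan=[
    {"dx": 0,"dy": 0,"dz": 0,"wx": 0,"wy": 0,"wz": 0,"grip": 4},
    {"dx": 0,"dy": 0,"dz": 0,"wx": 0,"wy": 0,"wz": 0,"grip": 4},
    {"dx": 0,"dy": 0,"dz": 0,"wx": 0,"wy": 0,"wz": 0,"grip": 4},
    {"dx": 0,"dy": 0,"dz": 0,"wx": 0,"wy": 0,"wz": 0,"grip": 4},
    {"dx": 0,"dy": 0,"dz": 0,"wx": 0,"wy": 0,"wz": 0,"grip": 4},
    {"dx": 0,"dy": 0,"dz": 0,"wx": 0,"wy": 0,"wz": 0,"grip": 4},
    {"dx": 0,"dy": 0,"dz": 0,"wx": 0,"wy": 0,"wz": 0,"grip": 4},
    {"dx": 0,"dy": 0,"dz": -0.4,"wx": 0,"wy": 0,"wz": 0,"grip": 4},
    {"dx": 0,"dy": 0,"dz": -0.8,"wx": 0,"wy": 0,"wz": 0,"grip": 4},
    {"dx": 0,"dy": 0,"dz": -1.1,"wx": 0,"wy": 0,"wz": 0,"grip": 4},
  ],
  force=25,
)

```text
time: 8.4
tcp_pos: [0.4493, 0.2526, 0.0464]
orientation: [-0.0, -0.259, 0.966, -0.0]
ft_force: [0.2, -0.3, 0.3]
grip_width: 0.472
grip_force: 0.0
```

>>> drive_tool(
  plan=[
    {"dx": 0,"dy": 0,"dz": 0,"wx": 0,"wy": 0,"wz": 0,"grip": 3},
    {"dx": 0,"dy": 0,"dz": 0,"wx": 0,"wy": 0,"wz": 0,"grip": 2},
    {"dx": 0,"dy": 0,"dz": 0,"wx": 0,"wy": 0,"wz": 0,"grip": 1.4},
    {"dx": 0,"dy": 0,"dz": 0,"wx": 0,"wy": 0,"wz": 0,"grip": 1},
    {"dx": 0,"dy": 0,"dz": 0,"wx": 0,"wy": 0,"wz": 0,"grip": 1},
    {"dx": 0,"dy": 0,"dz": 0,"wx": 0,"wy": 0,"wz": 0,"grip": 1},
    {"dx": 0,"dy": 0,"dz": 0,"wx": 0,"wy": 0,"wz": 0,"grip": 1},
    {"dx": 0,"dy": 0,"dz": 0,"wx": 0,"wy": 0,"wz": 0,"grip": 1},
    {"dx": 0,"dy": 0,"dz": 0,"wx": 0,"wy": 0,"wz": 0,"grip": 1},
    {"dx": 0,"dy": 0,"dz": 0,"wx": 0,"wy": 0,"wz": 0,"grip": 1},
  ],
  force=25,
)

```text
time: 9.65
tcp_pos: [0.4495, 0.2525, 0.0469]
orientation: [-0.0, -0.259, 0.966, -0.0]
ft_force: [0.2, -3.3, 5.0]
grip_width: 0.178
grip_force: 24.7
```

Gripped at 25 N. Next I'll work out the first 1.0 rad of the arc.

```bash
python3 -c "
import numpy as np
for k in range(1,11):
    a=3.655-.1*k;d=8.2*np.array([np.cos(a)-np.cos(3.655),np.sin(a)-np.sin(3.655)]);print(-.1*k,d.round(2))"
```

```text
-0.1 [-0.37  0.73]
-0.2 [-0.66  1.5 ]
-0.30000000000000004 [-0.87  2.29]
-0.4 [-1.   3.1]
-0.5 [-1.06  3.92]
-0.6000000000000001 [-1.03  4.74]
-0.7000000000000001 [-0.91  5.55]
-0.8 [-0.72  6.35]
-0.9 [-0.45  7.12]
-1.0 [-0.11  7.86]
```

Slower, in two halves.

>>> drive_tool(
  plan=[
    {"dx": -0.19,"dy": 0.36,"dz": 0,"wx": 0,"wy": 0,"wz": -0.05,"grip": 1},
    {"dx": -0.37,"dy": 0.73,"dz": 0,"wx": 0,"wy": 0,"wz": -0.1,"grip": 1},
    {"dx": -0.52,"dy": 1.11,"dz": 0,"wx": 0,"wy": 0,"wz": -0.15,"grip": 1},
    {"dx": -0.66,"dy": 1.5,"dz": 0,"wx": 0,"wy": 0,"wz": -0.2,"grip": 1},
    {"dx": -0.77,"dy": 1.89,"dz": 0,"wx": 0,"wy": 0,"wz": -0.25,"grip": 1},
    {"dx": -0.87,"dy": 2.29,"dz": 0,"wx": 0,"wy": 0,"wz": -0.3,"grip": 1},
    {"dx": -0.94,"dy": 2.7,"dz": 0,"wx": 0,"wy": 0,"wz": -0.35,"grip": 1},
    {"dx": -1.0,"dy": 3.1,"dz": 0,"wx": 0,"wy": 0,"wz": -0.4,"grip": 1},
    {"dx": -1.04,"dy": 3.51,"dz": 0,"wx": 0,"wy": 0,"wz": -0.45,"grip": 1},
    {"dx": -1.06,"dy": 3.92,"dz": 0,"wx": 0,"wy": 0,"wz": -0.5,"grip": 1},
  ],
  force=30,
)

```text
time: 10.9
tcp_pos: [0.4392, 0.292, 0.047]
orientation: [0.0, -0.011, 1.0, -0.0]
ft_force: [1.6, -2.4, 4.1]
grip_width: 0.177
grip_force: 29.3
```

>>> drive_tool(
  plan=[
    {"dx": 0.02,"dy": 0.41,"dz": 0,"wx": 0,"wy": 0,"wz": -0.05,"grip": 1},
    {"dx": 0.03,"dy": 0.82,"dz": 0,"wx": 0,"wy": 0,"wz": -0.1,"grip": 1},
    {"dx": 0.08,"dy": 1.22,"dz": 0,"wx": 0,"wy": 0,"wz": -0.15,"grip": 1},
    {"dx": 0.15,"dy": 1.63,"dz": 0,"wx": 0,"wy": 0,"wz": -0.2,"grip": 1},
    {"dx": 0.23,"dy": 2.03,"dz": 0,"wx": 0,"wy": 0,"wz": -0.25,"grip": 1},
    {"dx": 0.34,"dy": 2.43,"dz": 0,"wx": 0,"wy": 0,"wz": -0.3,"grip": 1},
    {"dx": 0.46,"dy": 2.82,"dz": 0,"wx": 0,"wy": 0,"wz": -0.35,"grip": 1},
    {"dx": 0.61,"dy": 3.2,"dz": 0,"wx": 0,"wy": 0,"wz": -0.4,"grip": 1},
    {"dx": 0.77,"dy": 3.57,"dz": 0,"wx": 0,"wy": 0,"wz": -0.45,"grip": 1},
    {"dx": 0.95,"dy": 3.94,"dz": 0,"wx": 0,"wy": 0,"wz": -0.5,"grip": 1},
  ],
  force=30,
)

```text
time: 12.15
tcp_pos: [0.4488, 0.3313, 0.047]
orientation: [0.0, 0.236, 0.972, -0.0]
ft_force: [1.4, -3.3, 4.3]
grip_width: 0.173
grip_force: 29.4
```

```bash
python3 - <<'E'
from h import *
o=env.get_obs();print(o['joint_pos'].round(2),o['tcp_pos'],o['ft_force'])
im,p,q=measure('w5',(180,180,340,330))
t=env.camera('top');cv2.imwrite('pics/t5.png',t[...,::-1])
cv2.imwrite('pics/t5z.png',np.hstack([cv2.resize(a[...,::-1],(400,400),interpolation=cv2.INTER_CUBIC) for a in(im[170:330,180:340],t[145:225,110:190])]))
E
```

```text
[-0.23  0.79 -0.73  1.84  0.73  0.8  -0.25] [0.44876684 0.33126641 0.04697581] [ 1.44014817 -3.25828563  4.25465072]
12.3 [0.44904621 0.33179149 0.0469992 ] [5.21130107e-04 2.35262055e-01 9.71931617e-01 6.52345930e-04] 0.006
or [257.8 249.1] [64, 56, 29, 27, 626] [0.4504 0.3307]
gr [277.6 221. ] [93, 38, 10, 6, 43] [0.4601 0.3406]
white [330.3 199.5] [132, 0, 28, 59, 825] [0.4545 0.3771]
white [257.2 279.3] [75, 87, 5, 24, 105] [0.4839 0.313 ]
white [251.1 305.2] [57, 120, 31, 14, 296] [0.5017 0.299 ]
white [274.8 308.9] [87, 122, 15, 16, 150] [0.5123 0.3121]
```

View pics/t5z.png

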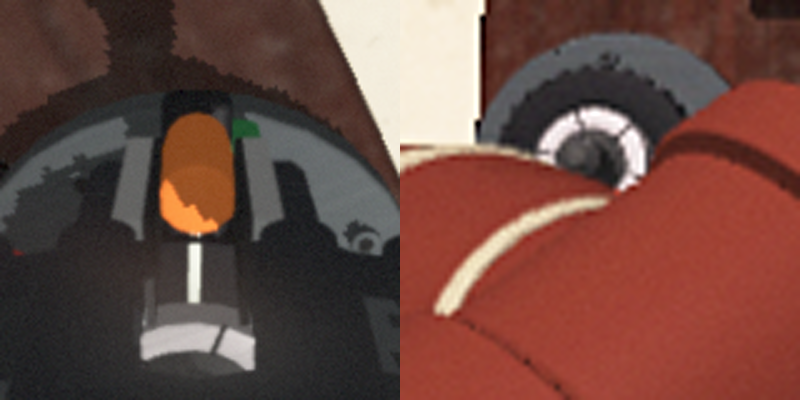

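>>> drive_tool(
  plan=[
    {"dx": 0.08,"dy": 0.14,"dz": 0,"wx": 0,"wy": 0,"wz": -0.02,"grip": 1},
    {"dx": 0.17,"dy": 0.28,"dz": 0,"wx": 0,"wy": 0,"wz": -0.04,"grip": 1},
    {"dx": 0.26,"dy": 0.42,"dz": 0,"wx": 0,"wy": 0,"wz": -0.06,"grip": 1},
    {"dx": 0.35,"dy": 0.56,"dz": 0,"wx": 0,"wy": 0,"wz": -0.08,"grip": 1},
    {"dx": 0.44,"dy": 0.7,"dz": 0,"wx": 0,"wy": 0,"wz": -0.1,"grip": 1},
    {"dx": 0.53,"dy": 0.83,"dz": 0,"wx": 0,"wy": 0,"wz": -0.12,"grip": 1},
    {"dx": 0.57,"dy": 0.9,"dz": 0,"wx": 0,"wy": 0,"wz": -0.13,"grip": 1},
    {"dx": 0.57,"dy": 0.9,"dz": 0,"wx": 0,"wy": 0,"wz": -0.13,"grip": 1},
    {"dx": 0.57,"dy": 0.9,"dz": 0,"wx": 0,"wy": 0,"wz": -0.13,"grip": 1},
    {"dx": 0.57,"dy": 0.9,"dz": 0,"wx": 0,"wy": 0,"wz": -0.13,"grip": 1},
  ],
  force=30,
)

```text
time: 13.65
tcp_pos: [0.4543, 0.3403, 0.047]
orientation: [0.0, 0.298, 0.954, 0.0]
ft_force: [1.8, -2.6, 5.2]
grip_width: 0.176
grip_force: 29.6
```

>>> drive_tool(
  plan=[
    {"dx": 0,"dy": 0,"dz": 0,"wx": 0,"wy": 0,"wz": 0,"grip": 2},
    {"dx": 0,"dy": 0,"dz": 0,"wx": 0,"wy": 0,"wz": 0,"grip": 3},
    {"dx": 0,"dy": 0,"dz": 0,"wx": 0,"wy": 0,"wz": 0,"grip": 4},
    {"dx": 0,"dy": 0,"dz": 0,"wx": 0,"wy": 0,"wz": 0,"grip": 4},
    {"dx": 0,"dy": 0,"dz": 0,"wx": 0,"wy": 0,"wz": 0,"grip": 4},
    {"dx": 0,"dy": 0,"dz": 2,"wx": 0,"wy": 0,"wz": 0,"grip": 4},
    {"dx": 0,"dy": 0,"dz": 5,"wx": 0,"wy": 0,"wz": 0,"grip": 4},
    {"dx": -1,"dy": 1,"dz": 9,"wx": 0,"wy": 0,"wz": 0,"grip": 4},
    {"dx": -3,"dy": 0,"dz": 13,"wx": 0,"wy": 0,"wz": 0,"grip": 4},
    {"dx": -4,"dy": 0,"dz": 16,"wx": 0,"wy": 0,"wz": 0,"grip": 4},
  ],
  force=30,
)

```text
time: 14.9
tcp_pos: [0.413, 0.3408, 0.2101]
orientation: [0.001, 0.298, 0.955, 0.001]
ft_force: [0.4, 0.3, 0.5]
grip_width: 0.473
grip_force: 0.0
```

```bash
python3 - <<'E'
from h import *
im,p,q=measure('w6',(180,150,360,300));np.savez('w6.npz',p=p,q=q)
t=env.camera('top');s=env.camera('scene');cv2.imwrite('pics/s6.png',s[...,::-1])
cv2.imwrite('pics/w6z.png',cv2.resize(im[160:280,200:320,::-1],(600,600),interpolation=cv2.INTER_CUBIC))
E
```

```text
15.05 [0.414097   0.34169516 0.20984696] [0.00152315 0.29769397 0.95465757 0.00221263] 0.051
or [277.3 203.8] [91, 47, 15, 15, 151] [0.4543 0.3391]
red [225.4 232.1] [40, 80, 12, 5, 30] [0.4691 0.2508]
white [334.2 188.6] [104, 0, 76, 118, 4447] [0.4866 0.4007]
white [275.7 214.7] [95, 62, 3, 7, 16] [0.474 0.326]
white [275.4 227.5] [94, 70, 3, 15, 33] [0.4876 0.3165]
white [268.9 243.1] [79, 89, 20, 10, 124] [0.5007 0.2982]
white [287.2 246. ] [99, 89, 17, 15, 132] [0.5173 0.3145]
white [256.5 256.4] [73, 98, 8, 17, 110] [0.5075 0.275 ]
white [291.9 261.6] [107, 104, 9, 16, 96] [0.5399 0.3073]
white [262.8 270.2] [75, 114, 16, 13, 105] [0.5291 0.2698]
white [280.9 272.9] [92, 118, 18, 9, 80] [0.5463 0.2865]
```

View pics/w6z.png

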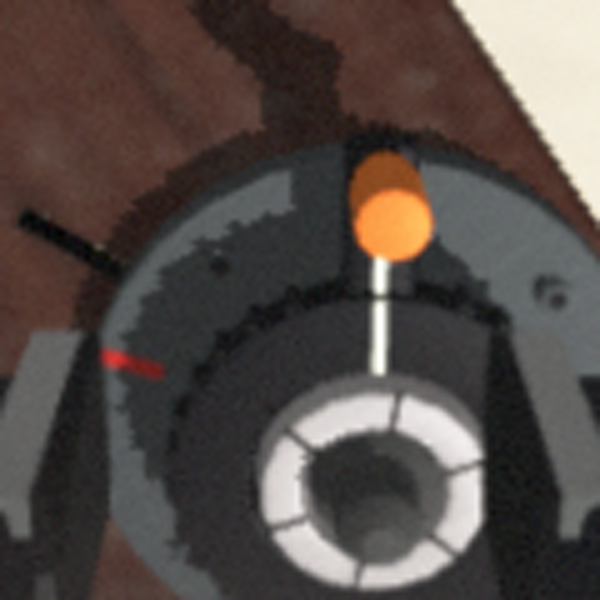

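```bash
python3 - <<'E'
from h import *
im,p,q=measure('w7',(180,150,330,242))
box=(240,225,305,290);u0,v0,u1,v1=box
k,l,s,c=cv2.connectedComponentsWithStats((im[v0:v1,u0:u1].min(2)>150).astype('uint8'))
pts=np.vstack([np.argwhere(l==i)[:,::-1] for i in range(1,k) if s[i,4]>50])+[u0,v0]
W=np.array([wz(a,p,q,.053) for a in cv2.convexHull(pts.astype(np.int32))[:,0]])
from scipy.optimize import least_squares
r=least_squares(lambda x:np.hypot(*(W-x[:2]).T)-x[2],[.52,.292,.029]);A=r.x[:2];print('axis',r.x,np.abs(r.fun).max())
ang=lambda w:np.arctan2(*(w-A)[::-1])%(2*np.pi)
for nm,c,z,bx in(('knob',OR,.081,(265,190,300,220)),('red',((0,150,90),(6,255,255)),.016,(210,220,240,242)),('line',((0,0,150),(180,60,255)),.045,(270,212,282,234))):
    for b,s in blobs(im,*c,bx,10): w=wz(b,p,q,z);print(nm,b,w,np.hypot(*(w-A)),ang(w))
d=np.load('w1.npz')
E
```

```text
15.35 [0.41402201 0.33973424 0.20584938] [-6.50380019e-04  2.98507878e-01  9.54406532e-01 -8.91963793e-04] 0.001
or [280.1 204.4] [94, 48, 15, 15, 151] [0.4544 0.3391]
red [227.5 233.1] [41, 81, 14, 5, 31] [0.4693 0.2507]
white [315.  171.6] [107, 0, 43, 66, 1443] [0.4537 0.3894]
white [278.  215.5] [97, 62, 3, 8, 22] [0.4738 0.3256]
white [278.  228.2] [97, 71, 3, 15, 44] [0.4874 0.3166]
white [275.7 240.6] [89, 90, 13, 2, 20] [0.4997 0.3052]
axis [0.52164019 0.2929722  0.02807271] 0.0004821016289738682
knob [280.10596026 204.40397351] [0.4533517  0.33956708] 0.08267043830489232 2.542828564700335
red [227.4516129  233.12903226] [0.46925414 0.25067601] 0.0673295351039246 3.820826080793813
line [278.  215.5] [0.47564206 0.32471283] 0.055886455774454745 2.537581462876945
line [278.02631579 227.15789474] [0.48832782 0.31637582] 0.04071171254678592 2.529157129297494
```

The arm sits at about 2.535 rad against 2.535–2.545 for the green block, and the red-line check gives a turn of about 1.285. The probe is still in its bore and the gripper is clear, so I'm handing in.

```bash
python3 -c "
from plant import env
print(env.sign_off())"
```

```text
the job is handed in; nothing more can be done
None
```

I turned the loaded (left) cup's lock ring clockwise until its white line stood over the middle of the green block, measured to within about 0.02 rad, then let go and handed in at about 15 s; the probe head was still in its cup, the empty cup's ring was not touched, and the sign-off gave no verdict.

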